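# Empty the belt printer's catch tray into the caddy

## Task

Collect the three finished parts (the round stamp, the bar stamp and the bridge-shaped pencil rest) from the printer's catch tray and stand each upright on the floor of the green caddy, one to each compartment in any order, setting them down rather than dropping them; leave the flat waste grid in the tray. With all three in, shut the caddy's lid fully. Do not push or tip the other things on the table.

Things in the scene. Friction and masses are not known exactly. Their poses are not given: they have to be found in the camera images.
- round_stamp: Finished part, white plastic: disc base diameter 44, 14 high, with a round stem handle diameter 20 on its middle, 42 high in all; 25 to 50 g. Starts standing upright in the catch tray. Origin: centre of its underside, z up. 
- bar_stamp: Finished part, white plastic: rectangular base 62 (x) x 34 (y), 14 high, with an upright rib handle along its middle 50 (x) x 14 (y), 42 high in all; 30 to 65 g. Starts standing upright in the catch tray, any yaw. Origin: centre of its underside, z up. 
- pencil_rest: Finished part, white plastic: a bridge 60 (x) x 20 (y) x 38 high: a solid top slab 16 thick on two legs 12 long (x) at its ends, open between the legs. Starts standing on its legs in the catch tray, any yaw. Origin: centre of its underside, z up. 
- offcut: Waste, white plastic: a flat grid of strips 56 (x) x 38 (y), 5 thick, lying in the catch tray. It stays there. Origin: centre of its underside, z up. 
- tray: Catch tray of the printer: fixed open plywood tray 230 x 230, walls 5 thick and 30 high, floor 5 thick. The four pieces in it stand about 100 apart, two by two. Origin: centre of its underside; the printer lies on its -y side.
- printer: Fixed desktop belt printer, body 300 (x) x 260 (y), 100 high, with a gantry 315 high across x at y = -50; its chute ends at the tray's -y wall. Origin: centre of its underside.
- caddy: Fixed bright green plastic caddy, 140 (x) x 238 (y), 60 high, walls and floor 5 thick. Inside, two low dividers (6 thick, their tops 20 above the inner floor and 25 above the underside) at y = -39 and +39 make three compartments 130 (x) x 72 (y), centred at y = -78, 0 and +78, x = 0. Origin: centre of its underside; the lid's hinge is on its +x rim.
- lid (a joint): Angle of the caddy's flip-up lid, rad: 0 shut flat on the rim, growing as it opens, to 2.0; starts standing open, leaning back, at 1.6 to 1.95. The stiff hinge (about 0.1 N m) keeps it where it is left. The lid is a 5 thick panel 140 (from the hinge) x 238 wide.
- lid_tab (a point): Middle of the finger tab on the lid's free edge: 22 long, 50 wide, 6 thick; 155 from the hinge axis.
- lid_hinge (a point): Middle of the lid's hinge axis, on the caddy's +x rim, 62.5 above the caddy's underside. The axis runs along the caddy's y; point axes are the caddy's.
- teapot: Bystander between tray and caddy: ceramic teapot-shaped pencil holder, body diameter 84, 85 high, spout to 80 on +x, handle to 72 on -x, pencils standing out of it to 175 high. Origin: centre of its underside, z up. 
- set_square: Bystander: clear plastic set square lying flat, 130 (x) x 80 (y), 4 thick. Origin: centre of its underside, z up. 
- stack_box: Bystander: small wooden stacking box, 90 x 90, 50 high, open on top. Origin: centre of its underside, z up. 
- mug: Bystander: blue mug, diameter 76, 90 high, handle at +y. Origin: centre of its underside, z up. 
- jar: Bystander: closed glass jar, diameter 60, 90 high. Origin: centre of its underside, z up. 
There are look-alikes about, which are no part of the job. Leave any orange or turquoise look-alike of the bar_stamp alone.

How it is judged:
By the outcome, as a careful person would: the job done as asked, in the order asked, and still so for the second after the job is handed in, with the robot touching nothing.
It also fails if it takes over 72 s, if anything falls off the work surface, if the arm or the gripper's body presses on something with over 40 N, if the wrist force passes 120 N, or if a joint passes its speed limit or range.

## Robot

A 6-joint arm with a two-finger parallel gripper is mounted at the origin on the work surface. World frame = base frame: x ahead of the robot, y to its left, z up, the work surface at z = 0. Lengths are in m, angles in degrees, forces in N, time in s.
With the tool pointing down it reaches from about 0.4 to 0.825 m from the base axis. Payload 7 kg.
Tool frame: the origin (TCP) lies on the centre line of the jaws, within the pads' length; the fingertips stand 11 mm ahead of it and the grasp point (between the pads) lies 8 mm behind it; z points along the fingers, y is the direction in which the jaws open and shut (so a half turn about z gives the same grasp; the last joint's range is limited). The gripper opens to 88 mm and grips with 3 to 60 N. Pads are 19 mm wide; open, the fingers measure 130 mm over their backs; the gripper's body (78 mm by 193 mm) begins 47 mm behind the grasp point.
Start: joints at [91.908, 20.546, 0.682, 0, -70.136, -16.507], TCP at [0.17, 0.653, 0.238] pointing down, gripper open.
Joint ranges: [-176.03, 176.03], [-82.01, 121.73], [-58.28, 71.71], [-173.87, 95.51], [-174.79, -0.11], [-173.66, 173.66]. Speed limits (degrees/s): [136.94, 136.94, 172.46, 180, 180, 180].

## Interface

Orientations are given as [roll, pitch, yaw] about the fixed x, y, z axes, in that order (R = Rz(yaw) Ry(pitch) Rx(roll)).
In Python, from plant import ctrl, cams, order gives the robot as it stands.
- The arm moves only by the tool jog_arm, never from a script. Its argument "motion" is a list of rows, each an object with "offset": the shift along the tool's x, y, z in mm, a list of three; "roll": the turn about the tool's z in rad; "hand": the finger opening in mm, from 0 to 87.6. A call has 1 to 20 rows; each row is the pose to reach, as a shift and turn from the pose commanded when the call began, along the tool's axes at that moment; what a row does not reach only later rows make up. A row lasts 1/12 s, in which the tool goes at most 41.7 mm and 7.16 degrees, less where a joint would pass 70% of its speed; a pose out of reach is approached as far as the arm can. A call with a gripper value outside its range is refused whole. The fingers move at their own pace and stop on an object; the grip force is fixed at half the most. Time passes only in rows, so rows that repeat a pose let the fingers close. It gives the time, the measured TCP pose, the force and the opening at its end, in the units of the state.
- ctrl.get_obs(): the state, without advancing time (a new reading comes with each control period).
- cams.snapshot(name): name is "scene" or "top" or "wrist"; returns a dict with "img" (480x640x3 uint8, red, green, blue), "K" (3x3 intrinsics, pixels), "cam_to_world" (4x4, takes a point from camera to world coordinates); the wrist camera has in their place "T_tool_cam" (4x4, takes a point from camera to tool coordinates, whose origin is the TCP and whose axes are the flange's). Camera axes: x right, y down, z forward; pixel columns grow to the right and rows downward; lengths in m; the calibration is good to about 2 mm. A picture is of the moment at which its call begins: read the wrist's pose just before it. There is no depth.
- order.close_job(): hands the job in, once; it reports no verdict.
The state is a dict: "clock": time; "joint_pos": joint angles; "qvel": joint speeds; "tau": joint torques, N m; "tool_pos": TCP position; "orientation": TCP orientation; "force": force on the tool from outside, world axes, zero at the start; "moment": the same for the moment, N m; "opening": finger opening in m.
Only numpy, scipy, OpenCV 4.12 (cv2) and the standard library are available. Lean on these libraries where they do the work, as an engineer would, in place of code of your own. Each camera call takes 0.05 s, during which the arm holds its last target. There are 200 camera calls.

## Working session

There is one attempt and no reset: what is moved stays moved. The work goes in short steps, Python scripts to look and compute and a tool call to move; the robot and the scene stay as the last step left them, time stands still between calls to the robot, and variables do not carry over. Pictures are saved under pics/ and viewed, about 8 in all and at most 12, crops included, and the job is handed in when it is done.

Besides the shell and the picture viewer there is one more tool, called by a JSON object that holds its "fn" and its "kwargs". jog_arm: Moves the arm, as the interface text tells. Its arguments: {"type":"object","properties":{"motion":{"type":"array"}},"required":["motion"]}

```bash
ls; mkdir -p pics; python3 - <<'E'
from plant import ctrl,cams,order
import cv2,numpy as np
print(ctrl.get_obs())
for n in("top","scene"):
    s=cams.snapshot(n); cv2.imwrite(f"pics/{n}0.png",s["img"][:,:,::-1]); print(n,s["K"],s["cam_to_world"])
    np.savez(f"pics/{n}0.npz",K=s["K"],T=s["cam_to_world"])
E
```

```text
pics
{'clock': 0.0, 'joint_pos': array([ 9.19083304e+01,  2.05927093e+01,  6.34800678e-01, -1.94453255e-02,
       -7.01360855e+01, -1.65046075e+01]), 'qvel': array([ 0.03309949,  0.01812591, -0.07515949,  0.03977698,  0.05044585,
        0.02003944]), 'tau': array([ 3.16430132e-04, -5.82714593e+01,  2.93050826e+01,  6.99717432e+00,
        7.11073910e-03, -1.48600216e-04]), 'tool_pos': array([0.1700401 , 0.65275424, 0.23661822]), 'orientation': array([ 1.79904685e+02, -9.17888023e-03, -1.46028917e+01]), 'force': array([-0.63754915,  0.09245556, -0.92108247]), 'moment': array([-0.01322418, -0.03150415, -0.00745922]), 'opening': 0.08800117835101508}
top [[571.95435276   0.         314.9598574 ]
 [  0.         571.95435276 252.78419452]
 [  0.           0.           1.        ]] [[-1.18122399e-01 -9.72618327e-01  2.00151665e-01  2.42812415e-01]
 [-9.92998615e-01  1.15885034e-01 -2.28999872e-02 -1.24369580e-01]
 [-9.21635334e-04 -2.01455328e-01 -9.79497270e-01  1.46039610e+00]
 [ 0.00000000e+00  0.00000000e+00  0.00000000e+00  1.00000000e+00]]
scene [[458.06390751   0.         314.83799251]
 [  0.         458.06390751 239.90398284]
 [  0.           0.           1.        ]] [[ 0.16792103  0.78459335 -0.59683817  1.1019522 ]
 [ 0.98565569 -0.14400303  0.08801128 -0.2214046 ]
 [-0.01689344 -0.60305588 -0.79752004  0.8371256 ]
 [ 0.          0.          0.          1.        ]]
```

View pics/top0.png

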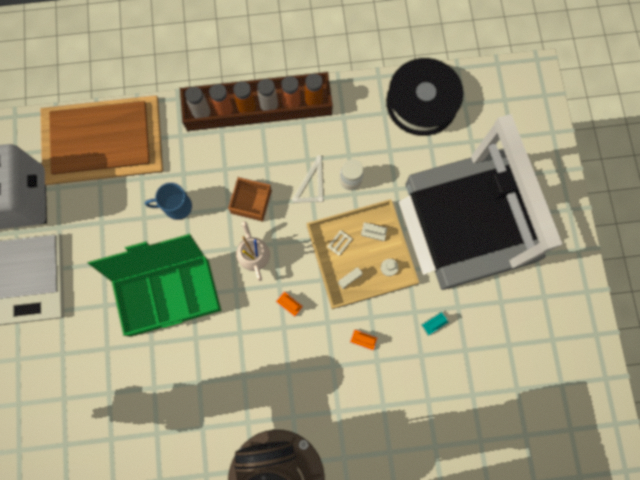

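View pics/scene0.png

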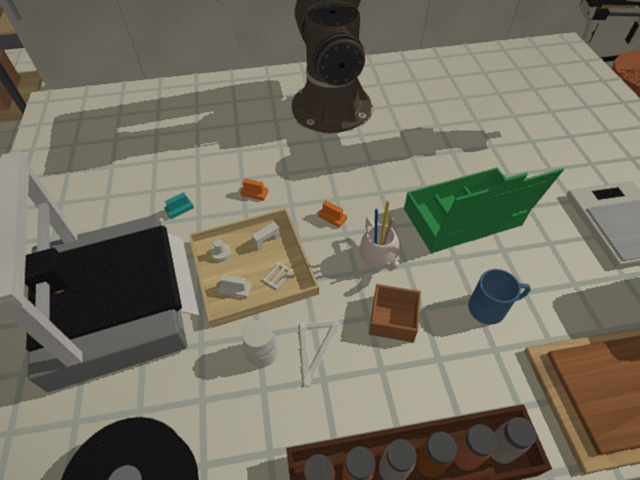

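The top view shows the tray at about (365,252). In it are the bridge or bar pieces at (375,231) and (349,277), the round stamp at (390,267) and the grid at (341,242). The caddy is at (165,290) with its lid open on the far (+x) side. Orange decoys are at (289,303) and (364,340), and a turquoise one is at (435,323). All of these are outside the tray and coloured, so they aren't targets. Next I'll enlarge the tray and caddy.

```bash
python3 - <<'E'
import cv2
a=cv2.imread("pics/top0.png")
cv2.imwrite("pics/tray0.png",cv2.resize(a[195:310,305:425],None,fx=5,fy=5,interpolation=cv2.INTER_CUBIC))
cv2.imwrite("pics/cad0.png",cv2.resize(a[225:340,85:285],None,fx=4,fy=4,interpolation=cv2.INTER_CUBIC))
E
```

```text
(no output)
```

View pics/tray0.png

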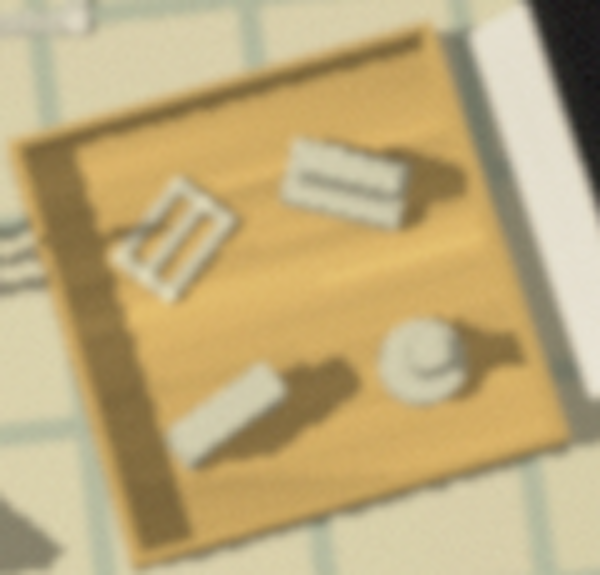

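View pics/cad0.png

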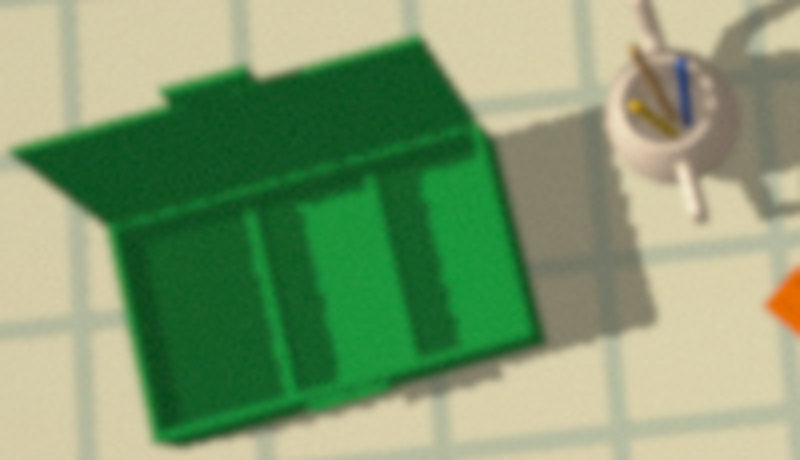

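The tray crop shows the round stamp at (423,360). The bar stamp is at (345,183), with its rib above a wider base. The pencil rest is at (228,412), a plain bar. The grid is at (178,240). The caddy crop shows the rim corners at (110,222), (160,437), (540,340) and (488,135), and the lid's free edge from (15,152) to (420,38). The white pieces in the tray are clearly the targets.

```bash
cat > h.py <<'E'
import numpy as np,cv2
def ray(K,T,px,z):
    px=np.atleast_2d(px).astype(float); d=np.c_[(px-K[:2,2])/[K[0,0],K[1,1]],np.ones(len(px))]@T[:3,:3].T
    s=(z-T[2,3])/d[:,2]; return (T[:3,3]+d*s[:,None])[:,:2]
def fit(loc,w):  # rigid 2D
    loc=np.array(loc,float);c=loc.mean(0);m=w.mean(0)
    A=((loc-c)[:,0]+1j*(loc-c)[:,1]);B=((w-m)[:,0]+1j*(w-m)[:,1]);r=(B*A.conj()).sum()
    th=np.angle(r);R=np.array([[np.cos(th),-np.sin(th)],[np.sin(th),np.cos(th)]])
    t=m-R@c;res=np.linalg.norm(loc@R.T+t-w,axis=1)
    return np.r_[t*1000,np.degrees(th)].round(1),"scale",round(abs(r)/(abs(A)**2).sum(),3),"res",(res*1000).round(1)
E
python3 - <<'E'
from h import *
d=np.load("pics/top0.npz");K,T=d["K"],d["T"]
tr=lambda p:(np.array(p)+.5)/5-.5+[305,195]
ca=lambda p:(np.array(p)+.5)/4-.5+[85,225]
B=lambda a,b:[(a,b),(a,-b),(-a,-b),(-a,b)]  # UL,UR,LR,LL in image(+x up,+y left)
print("tray",fit(B(.115,.115),ray(K,T,tr([(15,143),(432,25),(568,440),(140,565)]),.03)))
print("caddy",fit(B(.07,.119),ray(K,T,ca([(110,222),(488,135),(540,340),(160,437)]),.06)))
print("rest",fit([(-.03,.01),(.03,.01),(.03,-.01),(-.03,-.01)],ray(K,T,tr([(165,435),(260,362),(287,388),(188,467)]),.043)))
print("bar",fit([(-.031,.017),(.031,.017),(.031,-.017),(-.031,-.017)],ray(K,T,tr([(300,138),(408,168),(398,229),(283,198)]),.019)))
print("round base",ray(K,T,tr([(423,362)]),.019),"stem",ray(K,T,tr([(435,350)]),.047))
print("lid edge z .19",ray(K,T,ca([(15,152),(420,38),(205,82)]),.19))
print("teapot",ray(K,T,ca([(672,115)]),.085))
print("grid",ray(K,T,tr([(178,240)]),.01))
E
```

```text
tray (array([ 521.4, -278. ,    9.4]), 'scale', np.float64(0.984), 'res', array([2.7, 2.3, 2.9, 2.4]))
caddy (array([466.5, 220.1,   7.7]), 'scale', np.float64(0.989), 'res', array([2.4, 5.2, 2.6, 3.9]))
rest (array([ 460.1, -236.5,  -58.5]), 'scale', np.float64(1.033), 'res', array([0.7, 0.8, 2.4, 1.8]))
bar (array([ 575.9, -316.9, -112. ]), 'scale', np.float64(0.966), 'res', array([1.4, 2.7, 0.4, 1. ]))
round base [[ 0.47798153 -0.3423622 ]] stem [[ 0.47876186 -0.34499539]]
lid edge z .19 [[0.54045287 0.35720679]
 [0.57946085 0.12497523]
 [0.56826123 0.24831006]]
teapot [[ 0.54049606 -0.00440578]]
grid [[ 0.55825582 -0.22659215]]
```

{"fn": "jog_arm", "kwargs": {"motion": [{"offset":[430,460,-43],"roll":0.766,"hand":80},{"offset":[430,460,-43],"roll":0.766,"hand":80},{"offset":[430,460,-43],"roll":0.766,"hand":80},{"offset":[430,460,-43],"roll":0.766,"hand":80},{"offset":[430,460,-43],"roll":0.766,"hand":80},{"offset":[430,460,-43],"roll":0.766,"hand":80},{"offset":[430,460,-43],"roll":0.766,"hand":80},{"offset":[430,460,-43],"roll":0.766,"hand":80},{"offset":[430,460,-43],"roll":0.766,"hand":80},{"offset":[430,460,-43],"roll":0.766,"hand":80},{"offset":[430,460,-43],"roll":0.766,"hand":80},{"offset":[430,460,-43],"roll":0.766,"hand":80},{"offset":[430,460,-43],"roll":0.766,"hand":80},{"offset":[430,460,-43],"roll":0.766,"hand":50},{"offset":[430,460,-43],"roll":0.766,"hand":50},{"offset":[554,820,-43],"roll":0.766,"hand":50},{"offset":[554,820,-43],"roll":0.766,"hand":50},{"offset":[554,820,-43],"roll":0.766,"hand":50},{"offset":[554,820,-43],"roll":0.766,"hand":50},{"offset":[554,820,-43],"roll":0.766,"hand":50}]}}

```text
clock: 1.77
tool_pos: [0.4842, -0.1046, 0.2804]
orientation: [-180.0, 0.0, -58.5]
force: [1.8, 0.5, 0.7]
opening: 0.0504
```

{"fn": "jog_arm", "kwargs": {"motion": [{"offset":[157,78,0],"roll":0,"hand":50},{"offset":[157,78,0],"roll":0,"hand":50},{"offset":[157,78,0],"roll":0,"hand":50},{"offset":[157,78,0],"roll":0,"hand":50},{"offset":[157,78,0],"roll":0,"hand":50},{"offset":[157,78,0],"roll":0,"hand":50},{"offset":[157,78,0],"roll":0,"hand":50}]}}

```text
clock: 2.35
tool_pos: [0.4998, -0.2776, 0.2796]
orientation: [179.9, 0.1, -58.6]
force: [-0.1, -0.7, -0.6]
opening: 0.0501
```

```bash
cat >> h.py <<'E'
from scipy.spatial.transform import Rotation as Ro
def wsnap(name):
    from plant import ctrl,cams
    o=ctrl.get_obs(); s=cams.snapshot("wrist"); cv2.imwrite(f"pics/{name}.png",s["img"][:,:,::-1])
    T=np.eye(4);T[:3,:3]=Ro.from_euler("xyz",o["orientation"],degrees=True).as_matrix();T[:3,3]=o["tool_pos"]
    np.savez(f"pics/{name}.npz",K=s["K"],T=T@s["T_tool_cam"])
    print(o["clock"],o["tool_pos"].round(4),o["orientation"].round(2),o["opening"],(T@s["T_tool_cam"]).round(3))
def go(cur,yaw,dst,dyaw):
    "cur,dst world mm -> tool offset mm, roll rad"
    d=np.array(dst,float)-cur;c,s=np.cos(np.radians(yaw)),np.sin(np.radians(yaw))
    print("offset",[round(d[0]*c+d[1]*s),round(d[0]*s-d[1]*c),round(-d[2])],"roll",round(np.radians(yaw-dyaw),3),"rows",round(np.linalg.norm(d)/41.7,1),round(abs(yaw-dyaw)/7.16,1))
E
python3 -c "
from h import *
wsnap('w1')"
```

```text
2.35 [ 0.4998 -0.2776  0.2796] [ 1.7995e+02  7.0000e-02 -5.8610e+01] 0.05005855088239941 [[-0.854 -0.498 -0.153  0.542]
 [-0.521  0.817  0.249 -0.345]
 [ 0.001  0.292 -0.956  0.426]
 [ 0.     0.     0.     1.   ]]
```

View pics/w1.png

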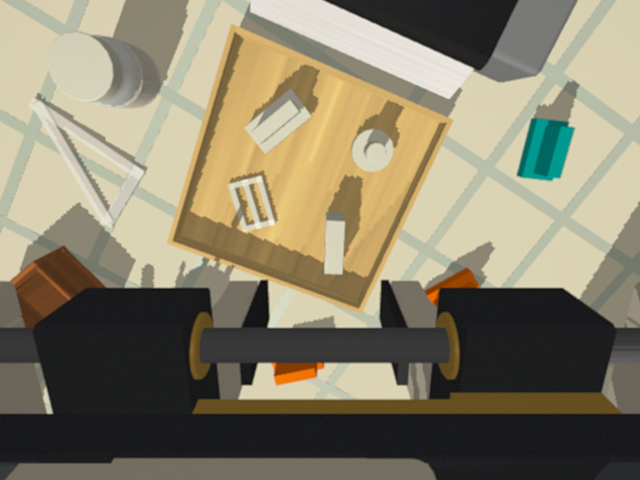

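The wrist view shows the bar stamp at about (277,121), the round stamp at about (374,150) and the pencil rest at about (335,245). The grid is at (252,202). The turquoise decoy is at (545,149), outside the tray. I'll enlarge this for precise pixels.

```bash
python3 -c "
import cv2
a=cv2.imread('pics/w1.png')[80:280,230:410]
cv2.imwrite('pics/w1c.png',cv2.resize(a,None,fx=3,fy=3,interpolation=cv2.INTER_CUBIC))"
```

```text
(no output)
```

View pics/w1c.png

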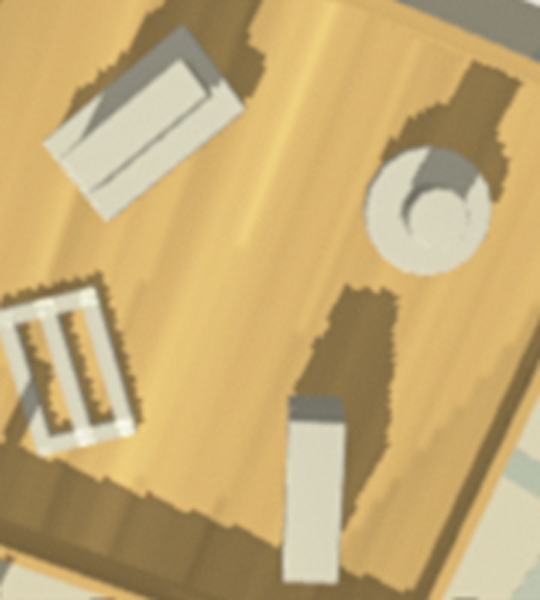

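The crop shows the bar base corners at (45,147), (182,27), (244,102) and (107,218). The rib top runs from (78,176) to (199,77). The round disc's centre is (428,210) and its stem top is (440,217). The rest's top corners are (288,420), (345,422), (338,583) and (283,581).

```bash
python3 - <<'E'
from h import *
d=np.load("pics/w1.npz");K,T=d["K"],d["T"]
tr=lambda p:(np.array(p)+.5)/3-.5+[230,80]
print("bar",fit([(-.031,.017),(-.031,-.017),(.031,-.017),(.031,.017)],ray(K,T,tr([(244,102),(182,27),(45,147),(107,218)]),.019)))
print("bar rib",fit([(-.025,.0),(.025,0)],ray(K,T,tr([(199,77),(78,176)]),.047)))
print("round",ray(K,T,tr([(428,210)]),.019),ray(K,T,tr([(440,217)]),.047))
q=tr([(288,420),(345,422),(338,583),(283,581)])
print("rest",fit([(-.03,.01),(-.03,-.01),(.03,-.01),(.03,.01)],ray(K,T,q,.043)))
E
```

```text
bar (array([ 579.8, -316.9,   70.5]), 'scale', np.float64(0.97), 'res', array([1.2, 1.8, 1.3, 1.8]))
bar rib (array([ 578.4, -317.2,   68.7]), 'scale', np.float64(0.988), 'res', array([0.3, 0.3]))
round [[ 0.48196493 -0.34340296]] [[ 0.48158391 -0.34370052]]
rest (array([ 464.2, -238.4,  119.9]), 'scale', np.float64(0.797), 'res', array([19.8, 19.8, 19.8, 19.9]))
```

{"fn": "jog_arm", "kwargs": {"motion": [{"offset":[-52,10,160],"roll":0.024,"hand":42},{"offset":[-52,10,160],"roll":0.024,"hand":42},{"offset":[-52,10,160],"roll":0.024,"hand":42},{"offset":[-52,10,160],"roll":0.024,"hand":42},{"offset":[-52,10,160],"roll":0.024,"hand":42},{"offset":[-52,10,185],"roll":0.024,"hand":42},{"offset":[-52,10,210],"roll":0.024,"hand":42},{"offset":[-52,10,230],"roll":0.024,"hand":42},{"offset":[-52,10,245],"roll":0.024,"hand":42},{"offset":[-52,10,245],"roll":0.024,"hand":42},{"offset":[-52,10,245],"roll":0.024,"hand":0},{"offset":[-52,10,245],"roll":0.024,"hand":0},{"offset":[-52,10,245],"roll":0.024,"hand":0},{"offset":[-52,10,245],"roll":0.024,"hand":0},{"offset":[-52,10,245],"roll":0.024,"hand":0},{"offset":[-52,10,245],"roll":0.024,"hand":0}]}}

```text
clock: 3.73
tool_pos: [0.4655, -0.2381, 0.0367]
orientation: [-179.9, -0.1, -59.8]
force: [-0.6, 2.5, 8.1]
opening: 0.0198
```

{"fn": "jog_arm", "kwargs": {"motion": [{"offset":[0,0,-30],"roll":0,"hand":0},{"offset":[0,0,-70],"roll":0,"hand":0},{"offset":[0,0,-110],"roll":0,"hand":0},{"offset":[0,0,-150],"roll":0,"hand":0},{"offset":[0,0,-190],"roll":0,"hand":0},{"offset":[-420,-168,-215],"roll":-1.196,"hand":0},{"offset":[-420,-168,-215],"roll":-1.196,"hand":0},{"offset":[-420,-168,-215],"roll":-1.196,"hand":0},{"offset":[-420,-168,-215],"roll":-1.196,"hand":0},{"offset":[-420,-168,-215],"roll":-1.196,"hand":0},{"offset":[-420,-168,-215],"roll":-1.196,"hand":0},{"offset":[-420,-168,-215],"roll":-1.196,"hand":0},{"offset":[-420,-168,-215],"roll":-1.196,"hand":0},{"offset":[-420,-168,-215],"roll":-1.196,"hand":0},{"offset":[-420,-168,-215],"roll":-1.196,"hand":0},{"offset":[-420,-168,-215],"roll":-1.196,"hand":0},{"offset":[-420,-168,-215],"roll":-1.196,"hand":0},{"offset":[-420,-168,-215],"roll":-1.196,"hand":0}]}}

```text
clock: 5.23
tool_pos: [0.3984, 0.2111, 0.2506]
orientation: [-180.0, -0.0, 8.9]
force: [-0.7, -0.9, -0.8]
opening: 0.0196
```

```bash
python3 -c "
from h import *
wsnap('w2')"
```

```text
5.2333 [0.3984 0.2111 0.2506] [-179.99   -0.      8.85] 0.019621272760377218 [[ 0.154 -0.945 -0.288  0.478]
 [-0.988 -0.147 -0.044  0.223]
 [-0.     0.291 -0.957  0.398]
 [ 0.     0.     0.     1.   ]]
```

View pics/w2.png

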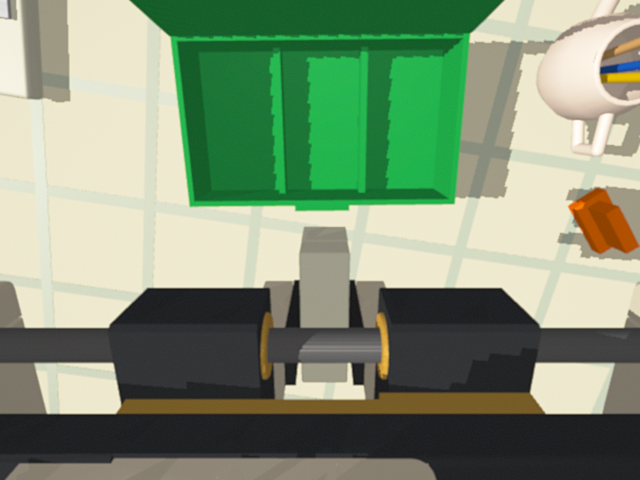

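The view shows the rest held. The caddy rim corners are at (173,38), (470,36), (456,203) and (190,206). The dividers run (278,48) to (281,192) and (364,48) to (362,192).

```bash
python3 - <<'E'
from h import *
d=np.load("pics/w2.npz");K,T=d["K"],d["T"]
B=lambda a,b:[(a,b),(a,-b),(-a,-b),(-a,b)]
f=fit(B(.07,.119),ray(K,T,[(173,38),(470,36),(456,203),(190,206)],.06));print("caddy",f)
print("div", [fit([(.065,0),(-.065,0)],ray(K,T,p,.025)) for p in ([(278,48),(281,192)],[(364,48),(362,192)])])
x,y,th=f[0];t=np.radians(th);R=np.array([[np.cos(t),-np.sin(t)],[np.sin(t),np.cos(t)]])
for l in (-78,-39,0,39,78): print(l,(R@[-8,l]+[x,y]).round(1))
E
```

```text
caddy (array([470.2, 223.6,   9.3]), 'scale', np.float64(0.989), 'res', array([2.3, 2.7, 2.5, 1.8]))
div [(array([465.2, 263.1,   8.2]), 'scale', np.float64(0.988), 'res', array([0.7, 0.7])), (array([477.1, 186.5,   9.7]), 'scale', np.float64(0.988), 'res', array([0.8, 0.8]))]
-78 [474.9 145.3]
-39 [468.6 183.8]
0 [462.3 222.3]
39 [456.  260.8]
78 [449.7 299.3]
```

{"fn": "jog_arm", "kwargs": {"motion": [{"offset":[65,-2,100],"roll":0,"hand":0},{"offset":[65,-2,100],"roll":0,"hand":0},{"offset":[65,-2,100],"roll":0,"hand":0},{"offset":[65,-2,140],"roll":0,"hand":0},{"offset":[65,-2,170],"roll":0,"hand":0},{"offset":[65,-2,190],"roll":0,"hand":0},{"offset":[65,-2,203],"roll":0,"hand":0},{"offset":[65,-2,209],"roll":0,"hand":0},{"offset":[65,-2,212],"roll":0,"hand":0},{"offset":[65,-2,213],"roll":0,"hand":0},{"offset":[65,-2,213],"roll":0,"hand":0}]}}

```text
clock: 6.2
tool_pos: [0.4635, 0.2212, 0.0382]
orientation: [-180.0, -0.1, 8.6]
force: [0.0, -0.5, -0.0]
opening: 0.0198
```

{"fn": "jog_arm", "kwargs": {"motion": [{"offset":[0,0,1],"roll":0,"hand":0},{"offset":[0,0,2],"roll":0,"hand":0},{"offset":[0,0,2],"roll":0,"hand":0}]}}

```text
clock: 6.45
tool_pos: [0.4636, 0.2218, 0.0367]
orientation: [-179.9, -0.1, 8.7]
force: [-0.8, -1.8, 7.1]
opening: 0.0203
```

{"fn": "jog_arm", "kwargs": {"motion": [{"offset":[0,0,1],"roll":0,"hand":25},{"offset":[0,0,1],"roll":0,"hand":25},{"offset":[0,0,1],"roll":0,"hand":25},{"offset":[0,0,-15],"roll":0,"hand":25},{"offset":[0,0,-50],"roll":0,"hand":25},{"offset":[0,0,-90],"roll":0,"hand":25},{"offset":[0,0,-131],"roll":0,"hand":45},{"offset":[0,0,-172],"roll":0,"hand":45},{"offset":[-67,562,-183],"roll":1.286,"hand":45},{"offset":[-67,562,-183],"roll":1.286,"hand":45},{"offset":[-67,562,-183],"roll":1.286,"hand":45},{"offset":[-67,562,-183],"roll":1.286,"hand":45},{"offset":[-67,562,-183],"roll":1.286,"hand":45},{"offset":[-67,562,-183],"roll":1.286,"hand":45},{"offset":[-67,562,-183],"roll":1.286,"hand":45},{"offset":[-67,562,-183],"roll":1.286,"hand":45},{"offset":[-67,562,-183],"roll":1.286,"hand":45},{"offset":[-67,562,-183],"roll":1.286,"hand":45},{"offset":[-67,562,-183],"roll":1.286,"hand":45},{"offset":[-67,562,-183],"roll":1.286,"hand":45}]}}

```text
clock: 8.12
tool_pos: [0.4788, -0.2804, 0.2173]
orientation: [-180.0, -0.0, -65.2]
force: [1.5, 1.3, 0.3]
opening: 0.0449
```

```bash
python3 -c "
from h import *
from plant import ctrl
o=ctrl.get_obs();p=o['tool_pos']*1000;y=o['orientation'][2];print(p,y)
go(p,y,[482,-343.5,120],-65);go(p,y,[482,-343.5,38],-65)"
```

```text
[ 478.82239006 -280.44857508  217.32417526] -65.17599442709222
offset [59, 24, 97] roll -0.003 rows 2.8 0.0
offset [59, 24, 179] roll -0.003 rows 4.6 0.0
```

{"fn": "jog_arm", "kwargs": {"motion": [{"offset":[59,24,97],"roll":0,"hand":45},{"offset":[59,24,97],"roll":0,"hand":45},{"offset":[59,24,97],"roll":0,"hand":45},{"offset":[59,24,97],"roll":0,"hand":45},{"offset":[59,24,130],"roll":0,"hand":45},{"offset":[59,24,160],"roll":0,"hand":45},{"offset":[59,24,175],"roll":0,"hand":45},{"offset":[59,24,180],"roll":0,"hand":45},{"offset":[59,24,180],"roll":0,"hand":45},{"offset":[59,24,180],"roll":0,"hand":0},{"offset":[59,24,180],"roll":0,"hand":0},{"offset":[59,24,180],"roll":0,"hand":0},{"offset":[59,24,180],"roll":0,"hand":0},{"offset":[59,24,180],"roll":0,"hand":0},{"offset":[59,24,180],"roll":0,"hand":0}]}}

```text
clock: 9.37
tool_pos: [0.4829, -0.3422, 0.0382]
orientation: [-179.9, -0.1, -65.0]
force: [-1.1, 1.7, 7.1]
opening: 0.0191
```

{"fn": "jog_arm", "kwargs": {"motion": [{"offset":[0,0,-30],"roll":0,"hand":0},{"offset":[0,0,-70],"roll":0,"hand":0},{"offset":[0,0,-110],"roll":0,"hand":0},{"offset":[0,0,-150],"roll":0,"hand":0},{"offset":[0,0,-190],"roll":0,"hand":0},{"offset":[-448,-200,-202],"roll":-1.292,"hand":0},{"offset":[-448,-200,-202],"roll":-1.292,"hand":0},{"offset":[-448,-200,-202],"roll":-1.292,"hand":0},{"offset":[-448,-200,-202],"roll":-1.292,"hand":0},{"offset":[-448,-200,-202],"roll":-1.292,"hand":0},{"offset":[-448,-200,-202],"roll":-1.292,"hand":0},{"offset":[-448,-200,-202],"roll":-1.292,"hand":0},{"offset":[-448,-200,-202],"roll":-1.292,"hand":0},{"offset":[-448,-200,-202],"roll":-1.292,"hand":0},{"offset":[-448,-200,-202],"roll":-1.292,"hand":0},{"offset":[-448,-200,-202],"roll":-1.292,"hand":0},{"offset":[-448,-200,-202],"roll":-1.292,"hand":0},{"offset":[-448,-200,-202],"roll":-1.292,"hand":0},{"offset":[-448,-200,-202],"roll":-1.292,"hand":0}]}}

```text
clock: 10.95
tool_pos: [0.4741, 0.1501, 0.2389]
orientation: [-180.0, 0.0, 9.2]
force: [0.2, -0.3, -1.0]
opening: 0.0194
```

```bash
python3 -c "
from h import *
from plant import ctrl
o=ctrl.get_obs();p=o['tool_pos']*1000;y=o['orientation'][2];print(p,y)
go(p,y,[474.3,148.7,39.5],9)
wsnap('w3')"
```

```text
[474.1362605  150.14357215 238.94788283] 9.17895142938632
offset [0, 1, 199] roll 0.003 rows 4.8 0.0
10.95 [0.4741 0.1501 0.2389] [-1.80e+02  2.00e-02  9.18e+00] 0.019389202967196432 [[ 0.159 -0.944 -0.288  0.553]
 [-0.987 -0.152 -0.046  0.162]
 [-0.     0.292 -0.957  0.386]
 [ 0.     0.     0.     1.   ]]
```

View pics/w3.png

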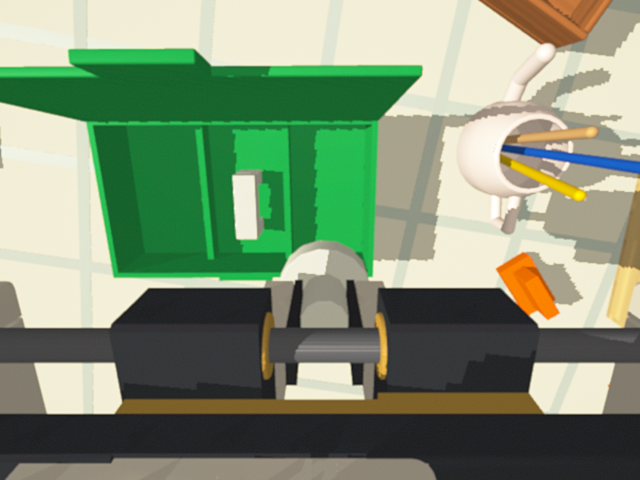

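The view shows the rest standing in the middle compartment at (247,205), between the dividers at x=208 and x=290, and the round stamp held upright. Next I lower it into the right compartment.

{"fn": "jog_arm", "kwargs": {"motion": [{"offset":[0,1,40],"roll":0,"hand":0},{"offset":[0,1,80],"roll":0,"hand":0},{"offset":[0,1,120],"roll":0,"hand":0},{"offset":[0,1,150],"roll":0,"hand":0},{"offset":[0,1,175],"roll":0,"hand":0},{"offset":[0,1,190],"roll":0,"hand":0},{"offset":[0,1,197],"roll":0,"hand":0},{"offset":[0,1,200],"roll":0,"hand":0},{"offset":[0,1,201],"roll":0,"hand":0},{"offset":[0,1,202],"roll":0,"hand":0},{"offset":[0,1,202],"roll":0,"hand":0}]}}

```text
clock: 11.92
tool_pos: [0.4754, 0.1477, 0.0382]
orientation: [-179.9, -0.1, 9.0]
force: [-0.1, 0.0, -0.7]
opening: 0.0193
```

{"fn": "jog_arm", "kwargs": {"motion": [{"offset":[0,0,1],"roll":0,"hand":0},{"offset":[0,0,2],"roll":0,"hand":0},{"offset":[0,0,2],"roll":0,"hand":0}]}}

```text
clock: 12.17
tool_pos: [0.4755, 0.1479, 0.038]
orientation: [-180.0, -0.2, 9.1]
force: [-8.1, -3.5, 26.1]
opening: 0.019
```

{"fn": "jog_arm", "kwargs": {"motion": [{"offset":[0,0,-1.5],"roll":0,"hand":25},{"offset":[0,0,-1.5],"roll":0,"hand":25},{"offset":[0,0,-1.5],"roll":0,"hand":25},{"offset":[0,0,-15],"roll":0,"hand":25},{"offset":[0,0,-50],"roll":0,"hand":25},{"offset":[0,0,-90],"roll":0,"hand":25},{"offset":[0,0,-131],"roll":0,"hand":40},{"offset":[0,0,-172],"roll":0,"hand":40},{"offset":[29,475,-190],"roll":2.086,"hand":40},{"offset":[29,475,-190],"roll":2.086,"hand":40},{"offset":[29,475,-190],"roll":2.086,"hand":40},{"offset":[29,475,-190],"roll":2.086,"hand":40},{"offset":[29,475,-190],"roll":2.086,"hand":40},{"offset":[29,475,-190],"roll":2.086,"hand":40},{"offset":[29,475,-190],"roll":2.086,"hand":40},{"offset":[29,475,-190],"roll":2.086,"hand":40},{"offset":[29,475,-190],"roll":2.086,"hand":40},{"offset":[29,475,-190],"roll":2.086,"hand":40},{"offset":[29,475,-190],"roll":2.086,"hand":40},{"offset":[29,475,-190],"roll":2.086,"hand":40}]}}

```text
clock: 13.83
tool_pos: [0.578, -0.3215, 0.2244]
orientation: [180.0, -0.0, -77.4]
force: [0.7, -0.5, 0.0]
opening: 0.04
```

```bash
python3 -c "
from h import *
from plant import ctrl
o=ctrl.get_obs();p=o['tool_pos']*1000;y=o['orientation'][2];print(p,y,o['joint_pos'])
go(p,y,[578.5,-317,120],-110.5);go(p,y,[578.5,-317,37],-110.5)"
```

```text
[ 577.9506658  -321.46021937  224.39521863] -77.42356327922515 [-1.21992375e+01  1.97327077e+01 -2.28222394e+00  4.60449744e-02
 -6.80079616e+01  2.47584130e+01]
offset [-4, -2, 104] roll 0.577 rows 2.5 4.6
offset [-4, -2, 187] roll 0.577 rows 4.5 4.6
```

{"fn": "jog_arm", "kwargs": {"motion": [{"offset":[-4,-2,80],"roll":0.577,"hand":40},{"offset":[-4,-2,80],"roll":0.577,"hand":40},{"offset":[-4,-2,104],"roll":0.577,"hand":40},{"offset":[-4,-2,104],"roll":0.577,"hand":40},{"offset":[-4,-2,104],"roll":0.577,"hand":40},{"offset":[-4,-2,135],"roll":0.577,"hand":40},{"offset":[-4,-2,165],"roll":0.577,"hand":40},{"offset":[-4,-2,182],"roll":0.577,"hand":40},{"offset":[-4,-2,187],"roll":0.577,"hand":40},{"offset":[-4,-2,187],"roll":0.577,"hand":40},{"offset":[-4,-2,187],"roll":0.577,"hand":0},{"offset":[-4,-2,187],"roll":0.577,"hand":0},{"offset":[-4,-2,187],"roll":0.577,"hand":0},{"offset":[-4,-2,187],"roll":0.577,"hand":0},{"offset":[-4,-2,187],"roll":0.577,"hand":0},{"offset":[-4,-2,187],"roll":0.577,"hand":0}]}}

```text
clock: 15.17
tool_pos: [0.5793, -0.3128, 0.0392]
orientation: [-179.9, 0.0, -110.0]
force: [-0.1, 0.7, 5.4]
opening: 0.0137
```

{"fn": "jog_arm", "kwargs": {"motion": [{"offset":[0,0,-30],"roll":0,"hand":0},{"offset":[0,0,-70],"roll":0,"hand":0},{"offset":[0,0,-110],"roll":0,"hand":0},{"offset":[0,0,-150],"roll":0,"hand":0},{"offset":[0,0,-190],"roll":0,"hand":0},{"offset":[-529,329,-206],"roll":1.065,"hand":0},{"offset":[-529,329,-206],"roll":1.065,"hand":0},{"offset":[-529,329,-206],"roll":1.065,"hand":0},{"offset":[-529,329,-206],"roll":1.065,"hand":0},{"offset":[-529,329,-206],"roll":1.065,"hand":0},{"offset":[-529,329,-206],"roll":1.065,"hand":0},{"offset":[-529,329,-206],"roll":1.065,"hand":0},{"offset":[-529,329,-206],"roll":1.065,"hand":0},{"offset":[-529,329,-206],"roll":1.065,"hand":0},{"offset":[-529,329,-206],"roll":1.065,"hand":0},{"offset":[-529,329,-206],"roll":1.065,"hand":0},{"offset":[-529,329,-206],"roll":1.065,"hand":0},{"offset":[-529,329,-206],"roll":1.065,"hand":0},{"offset":[-529,329,-206],"roll":1.065,"hand":0},{"offset":[-529,329,-206],"roll":1.065,"hand":0}]}}

```text
clock: 16.83
tool_pos: [0.456, 0.2675, 0.2438]
orientation: [180.0, 0.0, -171.0]
force: [1.6, -0.4, -0.3]
opening: 0.0137
```

```bash
python3 -c "
from h import *
from plant import ctrl
o=ctrl.get_obs();p=o['tool_pos']*1000;y=o['orientation'][2];print(p,y,o['opening'],o['joint_pos'].round(0))
go(p,y,[450.9,296.8,40],-171)
d=np.load('pics/w3.npz');K,T=d['K'],d['T']
# lid free edge: top right corner (421,68), tab top edge (70..195,~52): angle scan
c=np.array([470.5,224.])/1000;t=np.radians(9);X=np.array([np.cos(t),np.sin(t)]);Y=np.array([-X[1],X[0]])
for a in np.arange(1.5,2.01,.05):
  def pr(r,yy,th=.0025):
    xy=c+X*(.07-0+(-r*np.cos(a)))+Y*yy; P=np.r_[xy,.0625+r*np.sin(a),1]
    q=np.linalg.inv(T)@P; return (K@q[:3]/q[2])[:2].round(0)
  print(round(a,2),pr(.14,-.119),pr(.166,0),pr(.166,.025))
"
```

```text
[456.03297281 267.54130189 243.77835762] -171.00422853083083 0.013703479468414591 [  52.    6.  -17.   -0.  -66. -133.]
offset [0, 30, 204] roll -0.0 rows 4.9 0.0
1.5 [421. 144.] [141. 152.] [ 79. 152.]
1.55 [423. 128.] [138. 131.] [ 74. 131.]
1.6 [424. 113.] [135. 109.] [ 71. 109.]
1.65 [425.  96.] [132.  86.] [67. 86.]
1.7 [426.  80.] [130.  63.] [64. 63.]
1.75 [426.  63.] [129.  40.] [62. 40.]
1.8 [427.  47.] [128.  17.] [61. 17.]
1.85 [427.  31.] [127.  -6.] [61. -6.]
1.9 [427.  15.] [128. -28.] [ 61. -28.]
1.95 [427.  -0.] [128. -49.] [ 62. -49.]
2.0 [426. -15.] [130. -69.] [ 63. -69.]
```

{"fn": "jog_arm", "kwargs": {"motion": [{"offset":[0,28,40],"roll":0,"hand":0},{"offset":[0,28,70],"roll":0,"hand":0},{"offset":[0,28,100],"roll":0,"hand":0},{"offset":[0,28,130],"roll":0,"hand":0},{"offset":[0,28,160],"roll":0,"hand":0},{"offset":[0,28,185],"roll":0,"hand":0},{"offset":[0,28,197],"roll":0,"hand":0},{"offset":[0,28,202],"roll":0,"hand":0},{"offset":[0,28,204],"roll":0,"hand":0},{"offset":[0,28,204],"roll":0,"hand":0}]}}

```text
clock: 17.67
tool_pos: [0.4527, 0.2932, 0.0396]
orientation: [-180.0, -0.0, -171.0]
force: [0.1, 0.3, -0.3]
opening: 0.0134
```

{"fn": "jog_arm", "kwargs": {"motion": [{"offset":[0,0,0.7],"roll":0,"hand":0},{"offset":[0,0,1.4],"roll":0,"hand":0},{"offset":[0,0,1.4],"roll":0,"hand":0}]}}

```text
clock: 17.92
tool_pos: [0.4533, 0.294, 0.039]
orientation: [179.9, 0.1, -171.0]
force: [-1.0, -0.6, 4.2]
opening: 0.0137
```

{"fn": "jog_arm", "kwargs": {"motion": [{"offset":[0,0,0],"roll":0,"hand":21},{"offset":[0,0,0],"roll":0,"hand":21},{"offset":[0,0,0],"roll":0,"hand":21},{"offset":[0,0,-15],"roll":0,"hand":21},{"offset":[0,0,-50],"roll":0,"hand":21},{"offset":[0,0,-90],"roll":0,"hand":21},{"offset":[0,0,-131],"roll":0,"hand":0},{"offset":[0,0,-172],"roll":0,"hand":0},{"offset":[0,0,-213],"roll":0,"hand":0},{"offset":[0,0,-254],"roll":0,"hand":0},{"offset":[0,0,-261],"roll":0,"hand":0},{"offset":[-131,-72,-261],"roll":0,"hand":0},{"offset":[-131,-72,-261],"roll":0,"hand":0},{"offset":[-131,-72,-261],"roll":0,"hand":0},{"offset":[-131,-72,-261],"roll":0,"hand":0},{"offset":[-131,-72,-261],"roll":0,"hand":0},{"offset":[-131,-72,-261],"roll":0,"hand":0}]}}

```text
clock: 19.33
tool_pos: [0.5942, 0.2418, 0.2973]
orientation: [-180.0, -0.1, -171.2]
force: [-0.1, 1.2, 1.0]
opening: 0.0005
```

```bash
python3 -c "
from h import *
wsnap('w4')"
```

```text
19.3333 [0.5942 0.2418 0.2973] [-1.7995e+02 -1.1000e-01 -1.7116e+02] 0.0004789140424534567 [[-0.153  0.946  0.286  0.518]
 [ 0.988  0.147  0.044  0.23 ]
 [-0.001  0.289 -0.957  0.444]
 [ 0.     0.     0.     1.   ]]
```

View pics/w4.png

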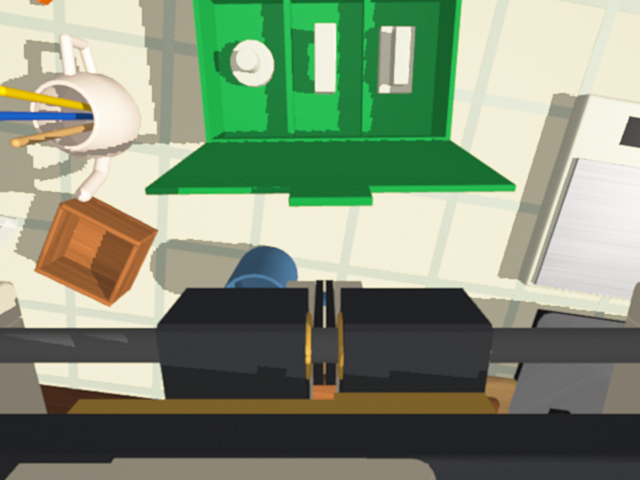

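The view shows all three parts upright, one in each compartment: round at (252,62), rest at (325,57) and bar at (397,60). The lid tab at (330,198) lines up with the closed fingers at x≈325. Next I go down behind the lid and push it over.

{"fn": "jog_arm", "kwargs": {"motion": [{"offset":[-4,0,35],"roll":0,"hand":0},{"offset":[-4,0,70],"roll":0,"hand":0},{"offset":[-4,0,96],"roll":0,"hand":0},{"offset":[-4,0,96],"roll":0,"hand":0},{"offset":[6,0,96],"roll":0,"hand":0},{"offset":[16,0,96],"roll":0,"hand":0},{"offset":[26,0,96],"roll":0,"hand":0},{"offset":[36,0,96],"roll":0,"hand":0},{"offset":[46,0,96],"roll":0,"hand":0},{"offset":[57,0,96],"roll":0,"hand":0},{"offset":[68,0,97],"roll":0,"hand":0},{"offset":[77,0,98],"roll":0,"hand":0},{"offset":[77,0,98],"roll":0,"hand":0}]}}

```text
clock: 20.47
tool_pos: [0.5154, 0.2302, 0.201]
orientation: [180.0, -0.0, -171.0]
force: [-0.6, -0.3, -0.0]
opening: 0.0005
```

```bash
python3 -c "
from h import *
wsnap('w5')"
```

```text
20.4667 [0.5154 0.2302 0.201 ] [ 1.7999e+02 -3.0000e-02 -1.7099e+02] 0.0005217360273304383 [[-0.156  0.945  0.287  0.439]
 [ 0.988  0.149  0.046  0.218]
 [ 0.     0.29  -0.957  0.348]
 [ 0.     0.     0.     1.   ]]
```

View pics/w5.png

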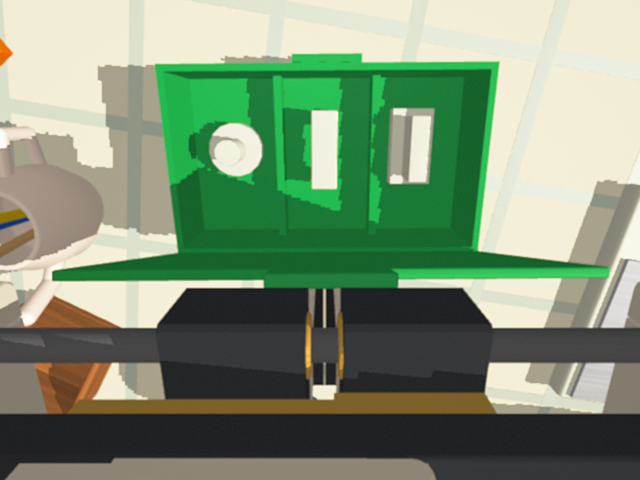

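The view shows the lid pushed up past vertical by the fingers behind the tab at (330,280), with the parts undisturbed. I'll continue along the lid's arc.

{"fn": "jog_arm", "kwargs": {"motion": [{"offset":[10,0,3],"roll":0,"hand":0},{"offset":[20,0,8],"roll":0,"hand":0},{"offset":[29,0,14],"roll":0,"hand":0},{"offset":[38,0,20],"roll":0,"hand":0},{"offset":[47,0,27],"roll":0,"hand":0},{"offset":[56,0,34],"roll":0,"hand":0},{"offset":[63,0,42],"roll":0,"hand":0},{"offset":[70,0,51],"roll":0,"hand":0},{"offset":[77,0,60],"roll":0,"hand":0},{"offset":[82,0,70],"roll":0,"hand":0},{"offset":[87,0,81],"roll":0,"hand":0},{"offset":[91,0,91],"roll":0,"hand":0},{"offset":[93,0,102],"roll":0,"hand":0},{"offset":[95,0,113],"roll":0,"hand":0},{"offset":[96,0,119],"roll":0,"hand":0},{"offset":[96,0,122],"roll":0,"hand":0},{"offset":[96,0,122],"roll":0,"hand":0}]}}

```text
clock: 21.93
tool_pos: [0.4222, 0.2154, 0.0782]
orientation: [-179.9, -0.1, -171.0]
force: [-0.1, 0.4, 0.6]
opening: 0.0004
```

{"fn": "jog_arm", "kwargs": {"motion": [{"offset":[0,0,1],"roll":0,"hand":0},{"offset":[0,0,2],"roll":0,"hand":0},{"offset":[0,0,3],"roll":0,"hand":0},{"offset":[0,0,3],"roll":0,"hand":0}]}}

```text
clock: 22.27
tool_pos: [0.4228, 0.216, 0.0763]
orientation: [180.0, 0.0, -171.0]
force: [-1.4, 0.2, 1.3]
opening: 0.0002
```

{"fn": "jog_arm", "kwargs": {"motion": [{"offset":[0,0,0.7],"roll":0,"hand":0},{"offset":[0,0,1.4],"roll":0,"hand":0},{"offset":[0,0,1.4],"roll":0,"hand":0}]}}

```text
clock: 22.52
tool_pos: [0.4229, 0.216, 0.076]
orientation: [180.0, 0.1, -171.0]
force: [-5.1, -1.6, 16.4]
opening: 0.0003
```

The force rose to 16 N with the tips at 65 mm, so the lid is seated on the rim. I'll retreat and check.

{"fn": "jog_arm", "kwargs": {"motion": [{"offset":[0,0,-10],"roll":0,"hand":0},{"offset":[0,0,-40],"roll":0,"hand":0},{"offset":[0,0,-80],"roll":0,"hand":0},{"offset":[0,0,-120],"roll":0,"hand":0},{"offset":[0,0,-160],"roll":0,"hand":0},{"offset":[-80,0,-200],"roll":0,"hand":0},{"offset":[-80,0,-200],"roll":0,"hand":0},{"offset":[-80,0,-200],"roll":0,"hand":0},{"offset":[-80,0,-200],"roll":0,"hand":0}]}}

```text
clock: 23.27
tool_pos: [0.5036, 0.2287, 0.2752]
orientation: [180.0, 0.1, -171.1]
force: [-1.3, -0.1, -0.4]
opening: 0.0003
```

```bash
python3 -c "
from h import *
wsnap('w6')
from plant import cams
s=cams.snapshot('scene')['img'][:,:,::-1]
w=cv2.imread('pics/w6.png')
cv2.imwrite('pics/f.png',np.vstack([w[:290,:],cv2.resize(s[140:360,140:580],(640,310),interpolation=cv2.INTER_CUBIC)]))"
```

```text
23.2667 [0.5036 0.2287 0.2752] [ 1.7996e+02  9.0000e-02 -1.7110e+02] 0.00028739679255265435 [[-0.154  0.945  0.288  0.427]
 [ 0.988  0.147  0.046  0.216]
 [ 0.001  0.292 -0.956  0.422]
 [ 0.     0.     0.     1.   ]]
```

View pics/f.png

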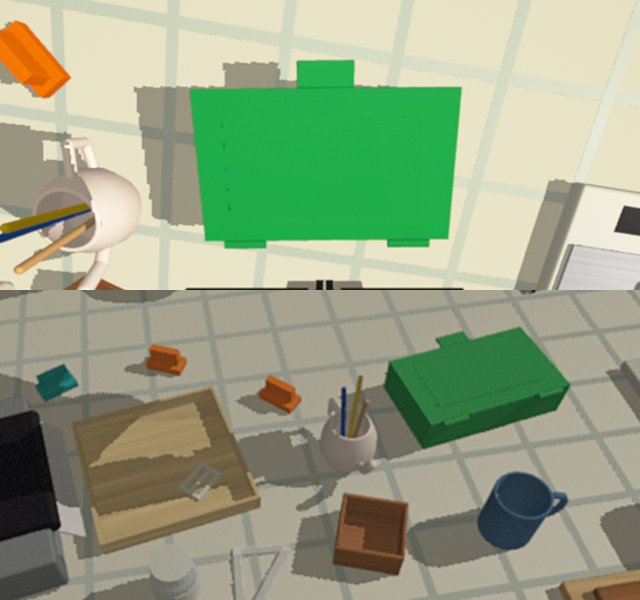

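The lid lies flat on the rim with its tab out over the front. Only the grid is left in the tray, at (200,480), and the bystanders are where they were.

```bash
python3 -c "
from plant import order
print(order.close_job())"
```

```text
the job is handed in; nothing more can be done
None
```

The three parts are in the green caddy, one to each compartment, and the lid is shut. I handed the job in at about 23 s on the robot's clock, well under the 72 s limit.

- **Placing:** The pencil rest is in the middle compartment, the round stamp in the −y one and the bar stamp in the +y one. Each was lowered until the wrist force showed it on the floor before I let go. The round stamp got a firmer press than the others, about 26 N against 4–7 N. A wrist picture before closing showed all three upright.
- **Lid:** I pushed it over from behind with the closed fingers and pressed it onto the rim. The force rose to 16 N with the fingertips at 65 mm, which is the height of the shut lid's top.
- **Last checks:** The final pictures show the lid flat, only the waste grid left in the tray, and the teapot, mug, boxes and coloured look-alikes where they were. The gripper was clear of everything. No check failed or disagreed, but the parts could not be seen again once the lid was shut.

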